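# Pop the fuse hatch of a bench tester

### The job

A power module has been left on top of the bench tester, over the narrower of its two hatches. With the fingertips push the module back, away from the robot, until it stands well clear of both hatches on the bare rear part of the tester's top, without lifting or tipping it; then press the narrow hatch's push-push latch down once until it clicks, let go so that it pops up, draw the hand well clear of it and watch for two seconds that it stays open. Leave the wide hatch shut, do not press the open hatch down again, and leave everything else on the bench where it is.

Things in the scene. Friction and masses are not known exactly. Their poses are not given: they have to be found in the camera images.
- tester: Grey steel bench tester, fixed: a box 240 (x) by 320 (y) by 70 mm high. Origin: centre of its underside; x to its rear (away from the robot), z up. Flat top at z = 70. Two hatches, flush in the top, span x = -95 to -35, centred at y = +70 and -70 mm (which is which varies). The rear part of the top, x = -30 to +114 mm, is bare; a 12 mm high rim runs along the rear edge.
- module: Loose power module, about 130 g: aluminium base 55 (x) by 80 (y) mm on four 3 mm feet, its sides 3 to 15 mm above the underside, transformer on top up to 35 mm high. Origin: centre of the underside. It starts on the tester over the rear part of the narrow hatch and slides over the flush hatch. It counts as clear when its origin is at tester x above 0; it must stay upright on the top.
- fuse_press (a point): Where to press the narrow hatch: on its top face, centre line, 45 mm from the hinge, 15 mm from the free front edge (moves with it). The hatch is a black plastic flap 58 (x) by 48 (y) by 4 mm with four fine grey lines near the free edge, flush with the tester's top when shut. Press with the fingertips inside its outline; its surround does not move.
- fuse_hinge (a point): The hinge of the narrow hatch, at the middle of its rear edge, level with the tester's top; fixed. The hinge line runs along the tester's y; the free edge is 60 mm in front of it.
- fuse_hatch (a joint): Narrow hatch angle, rad: 0 shut and latched, positive as it swings up, negative while pressed. Pressing takes about 2 to 3 N; it clicks at about -0.07 and meets a stop at -0.112 (5 mm down at the pressing place), so a 5 to 6 N force stop presses it home. Released, it springs up to its stop at 0.62 in under 1 s and stays; pressed down again it would latch shut.
- fuse_follower (a joint): Sideways position of the narrow hatch's hidden latch pin, m: 0 latched, about +0.004 when pressed home, between -0.0035 and +0.005 when open; it goes below -0.0043 only if the opened hatch is pushed shut again. No need to read it.
- battery_press (a point): The same place on the wide hatch (58 by 98 by 4 mm, the same look), 45 mm from its rear hinge on its centre line. Not to be touched.
- battery_hatch (a joint): Angle of the wide hatch, rad: 0 shut and latched; the same kind of latch. It must stay shut.
- panel_meter: Bystander on the bench beside the tester: white analogue panel meter 30 by 60 by 56 mm high, loose, origin at the centre of its underside.
- tape_roll: Bystander on the bench beside the tester: roll of clear tape lying flat, 70 mm across, 24 mm high, loose, origin at the centre of its underside.
- flux_bottle: Bystander on the bench beside the tester: small bottle 36 mm across, 75 mm high, loose, origin at the centre of its underside.
Not all that is in view belongs to the job. Leave any yellow look-alike of the module alone.

How it is judged:
By the outcome, as a careful person would: the job done as asked, in the order asked, and still so for the second after the job is handed in, with the robot touching nothing.
It also fails if it takes over 48 s, if anything falls off the work surface, if the arm or the gripper's body presses on something with over 40 N, if the wrist force passes 120 N, or if a joint passes its speed limit or range.

### The arm

A 7-joint arm with a two-finger parallel gripper is mounted at the origin on the work surface. World frame = base frame: x ahead of the robot, y to its left, z up, the work surface at z = 0. Lengths are in m, angles in rad, forces in N, time in s.
With the tool pointing down it reaches from about 0.425 to 0.975 m from the base axis. Payload 16.7 kg.
Tool frame: the origin (TCP) lies midway between the tips of the shut fingers; the grasp point (between the pads) lies 19 mm behind it; z points along the fingers, y is the line along which they close (so a half turn about z gives the same grasp; the last joint's range is limited). The gripper opens to 85 mm and grips with 20 to 120 N. Pads are 22 mm wide; open, the fingers measure 114 mm over their backs; the gripper's body (76 mm by 85 mm) begins 54 mm behind the grasp point. The pads swing forward as they close: fully open they stand 13 mm farther back than shut.
Start: joints at [1.143, 0.426, 0.074, 1.606, -0.034, 1.111, -0.067], TCP at [0.186, -0.649, 0.21] pointing down, gripper open.
Joint ranges: [-2.85, 2.85], [-0.5, 2.14], [-1.23, 1.37], [0.21, 2.46], [-1.02, 4.16], [0.16, 2.05], [-2.73, 2.73]. Speed limits (rad/s): [1.89, 1.89, 2.39, 2.39, 3.01, 3.01, 3.01].

### API

Orientations are given as a unit quaternion [w, x, y, z].
In Python, from bench import * gives the robot as it stands.
- The arm moves only by the shell command python3 -m creep 'ROWS' [OPENING] [FORCE]. ROWS is JSON, one flat list of numbers, 6 for each row, row after row: the shift along the tool's x, y, z in m, then the turn, a rotation vector about the tool's x, y, z in degrees. In form: [dx, dy, dz, rx, ry, rz, dx, dy, dz, rx, ry, rz, ...]. A call has 1 to 20 rows; each row shifts and turns the commanded pose from where the row before left it, along the tool's axes as they then stand; what a row does not reach is not made up. A row lasts 1/12 s, in which the tool goes at most 41.7 mm and 7.16 degrees, less where a joint would pass 70% of its speed; a pose out of reach is approached as far as the arm can. A call is refused whole if a number of a shift passes 0.0417 or a number of a turn 7.16, either way. A call with a gripper value outside its range is refused whole. OPENING is the gripper's target within -1 to 1 (fully open at 1, half-way at 0, shut at -1), set as the call begins (- or left out, the last holds). The fingers move at their own pace and stop on an object; FORCE is the grip in N (left out, the last holds). Time passes only in rows, so rows that do not move let the fingers close. It gives the time, the measured TCP pose, the force, the opening and the grip force at its end, in the units of the state.
- sense(): the state, without advancing time (a new reading comes with each control period).
- snapshot(name): name is "scene" or "top"; returns the picture (384x512x3 uint8, red, green, blue); there is no depth.
- camera_info(name): a dict with "vertical_fov" (degrees; the focal length in pixels is half the picture's height over the tangent of half this angle, whatever the lens; pixels are square), "cx", "cy" (the principal point, pixels), "k1" (the pictures are not rectified: a ray, as slopes to the right and down, at radius r is drawn at 1 + k1 r^2 times it, then the intrinsics apply), "R" (3x3) and "t" (3): a world point X has camera coordinates R X + t. Camera axes: x right, y down, z forward; pixel columns grow to the right and rows downward; lengths in m; the calibration is good to about 2 mm. A picture is of the moment at which its call begins. camera_info takes no time and is no camera call.
- finish_job(): hands the job in; it is judged then, once.
The state is a dict: "t": time; "qpos": joint angles; "qvel": joint speeds; "joint_torque": joint torques, N m; "ee_pos": TCP position; "orientation": TCP orientation; "force": force on the tool from outside, world axes, zero at the start; "wrist_torque": the same for the moment, N m; "finger_gap": finger opening in m; "gripper_force": force on a finger pad.
Only numpy, scipy, OpenCV 4.12 (cv2) and the standard library are available. Lean on these libraries where they do the work, as an engineer would, in place of code of your own. Each camera call takes 0.05 s, during which the arm holds its last target. There are 200 camera calls.

## Working session

There is one attempt and no reset: what is moved stays moved. The work goes in short steps, Python scripts to look and compute and a shell command to move; the robot and the scene stay as the last step left them, time stands still between calls to the robot, and variables do not carry over. Pictures are saved under pics/ and viewed, at most 10 in all, crops included, and the job is handed in when it is done.

```bash
mkdir -p pics
python3 - <<'E'
from bench import *
import cv2
for n in("scene","top"):
    cv2.imwrite(f"pics/{n}0.png",snapshot(n)[:,:,::-1]); print(n,camera_info(n))
s=sense();print(s['t'],s['ee_pos'],s['orientation'],s['finger_gap'])
E
```

```text
scene {'vertical_fov': 49.15474966536833, 'cx': 252.02457683661444, 'cy': 190.41906283167052, 'k1': 0.03139429867238195, 'R': array([[ 0.78844801,  0.61509626, -0.00251573],
       [ 0.50235273, -0.64627951, -0.57442539],
       [-0.35495277,  0.45164077, -0.81855308]]), 't': array([-0.40365258, -0.18088269,  1.14722014])}
top {'vertical_fov': 57.01470950482021, 'cx': 249.56773794581434, 'cy': 189.4211930652127, 'k1': 0.03441257327913109, 'R': array([[ 0.0170975 , -0.99960288, -0.02240012],
       [-0.99543675, -0.01491417, -0.09425101],
       [ 0.0938795 ,  0.02390936, -0.99529643]]), 't': array([0.03485515, 0.52309239, 0.89424076])}
0.1 [ 0.18562278 -0.64856688  0.20889413] [-5.53321346e-04  9.90304109e-01  1.38915274e-01 -1.07555282e-04] 0.08522045678977859
```

View pics/scene0.png

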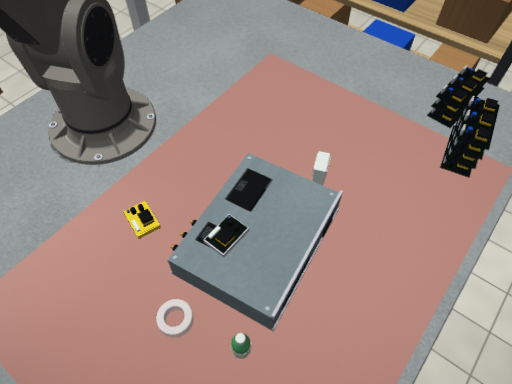

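View pics/top0.png

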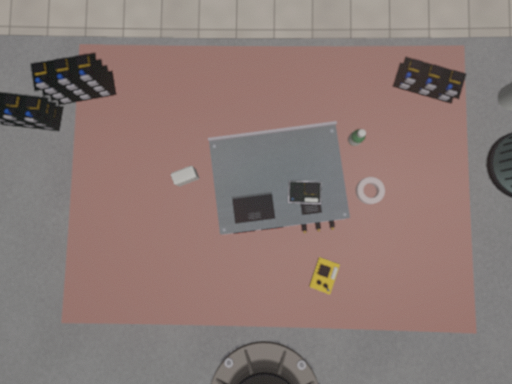

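The top view shows the tester with corners near (210,137), (338,124), (348,214), (221,233). The module is at (305,192) over the narrow hatch, whose exposed front part is at (312,209). The wide hatch is at (254,208), and a yellow decoy sits at (325,276). I'll zoom in for accurate corners.

```bash
python3 - <<'E'
import cv2
a=cv2.imread("pics/top0.png")[115:245,200:360]
cv2.imwrite("pics/c1.png",cv2.resize(a,None,fx=5,fy=4.6,interpolation=cv2.INTER_CUBIC)[:598])
E
cat > h.py <<'E'
from bench import *
import numpy as np, cv2
def ray(n,u,v):
    c=camera_info(n); f=192/np.tan(np.radians(c['vertical_fov']/2))
    K=np.array([[f,0,c['cx']],[0,f,c['cy']],[0,0,1]])
    p=cv2.undistortPoints(np.array([[[u,v]]],float),K,np.array([c['k1'],0,0,0.]))[0,0]
    R=np.array(c['R']);return -R.T@c['t'],R.T@np.array([p[0],p[1],1])
def on(n,u,v,z):
    o,d=ray(n,u,v);return o+d*(z-o[2])/d[2]
def proj(n,X):
    c=camera_info(n); f=192/np.tan(np.radians(c['vertical_fov']/2))
    K=np.array([[f,0,c['cx']],[0,f,c['cy']],[0,0,1]])
    return cv2.projectPoints(np.array([X],float),cv2.Rodrigues(np.array(c['R']))[0],np.array(c['t'],float),K,np.array([c['k1'],0,0,0.]))[0][0,0]
E
```

```text
(no output)
```

View pics/c1.png

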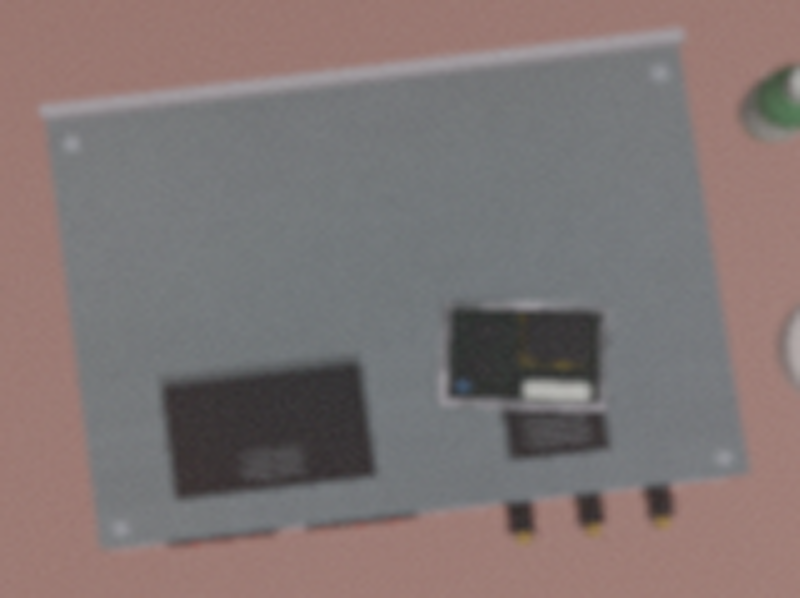

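Run:
```python
from h import *
g=lambda n,x,y,z:on(n,199.5+(x+.5)/5,114.5+(y+.5)/4.6,z)
P={}
for k,x,y,z in [('FL',103,548,.07),('FR',748,472,.07),('RL',42,112,.082),('RR',684,35,.082),('wRL',163,380,.07),('wRR',360,362,.07),('wFR',375,475,.07),('wFL',178,497,.07),('nFL',510,458,.07),('nFR',608,447,.07),('mRL',450,303,.085),('mFL',440,403,.085),('mFR',605,408,.085),('mRR',605,308,.085)]:
    P[k]=g('top',x,y,z)[:2]; print(k,P[k].round(4))
# rigid fit tester-> world
pts={'FL':(-120,160),'FR':(-120,-160),'RL':(120,160),'RR':(120,-160),'wRL':(-36,119),'wRR':(-36,21),'wFR':(-94,21),'wFL':(-94,119),'nFL':(-94,-46),'nFR':(-94,-94)}
A=np.array([pts[k] for k in pts])/1e3;B=np.array([P[k] for k in pts])
a=A-A.mean(0);b=B-B.mean(0)
th=np.arctan2((a[:,0]*b[:,1]-a[:,1]*b[:,0]).sum(),(a*b).sum())
R=np.array([[np.cos(th),-np.sin(th)],[np.sin(th),np.cos(th)]]);t=B.mean(0)-R@A.mean(0)
print('tester',t.round(4),np.degrees(th),'res mm',((A@R.T+t-B)*1e3).round(1).tolist())
m=np.mean([P[k] for k in('mRL','mFL','mFR','mRR')],0);print('mod',m,'in tester',R.T@(m-t))
d=P['mFL']-P['mFR'];d2=P['mRL']-P['mRR'];print('mod yaw',np.degrees(np.arctan2(-d[0],d[1])),np.degrees(np.arctan2(-d2[0],d2[1])),np.linalg.norm(d),np.linalg.norm(P['mRL']-P['mFL']))
print('press',R@[-.08,-.07]+t)
np.savez('T.npz',R=R,t=t)
for n,X in (('scene',[*(R@[-.095,-.07]+t),.07]),):print(proj(n,X))
cv2.imwrite('pics/c2.png',cv2.resize(cv2.imread('pics/scene0.png')[145:325,160:350],None,fx=3.3,fy=3.3,interpolation=cv2.INTER_CUBIC))
```

```text
FL [0.4083 0.1122]
FR [ 0.454  -0.2014]
RL [0.641 0.147]
RR [ 0.6864 -0.169 ]
wRL [0.4982 0.0847]
wRR [ 0.5094 -0.0124]
wFR [ 0.4492 -0.0204]
wFL [0.4359 0.076 ]
nFL [ 0.4593 -0.0862]
nFR [ 0.466  -0.1338]
mRL [ 0.5401 -0.0551]
mFL [ 0.4872 -0.0506]
mFR [ 0.4858 -0.1298]
mRR [ 0.5385 -0.1299]
tester [ 0.5471 -0.0279] 8.074629039962632 res mm [[-2.4, 1.5], [-3.2, -1.8], [2.4, 0.4], [1.9, -0.4], [-3.5, 0.1], [-0.9, 0.2], [1.9, 0.0], [1.5, 0.7], [1.2, -0.5], [1.2, -0.3]]
mod [ 0.51288828 -0.0913264 ] in tester [-0.04277341 -0.05799801]
mod yaw -0.9680420379142831 -1.2197485896309925 0.0791902487349225 0.05312309339445492
press [ 0.47771659 -0.10843835]
[200.74917452 230.1770538 ]
```

View pics/c2.png

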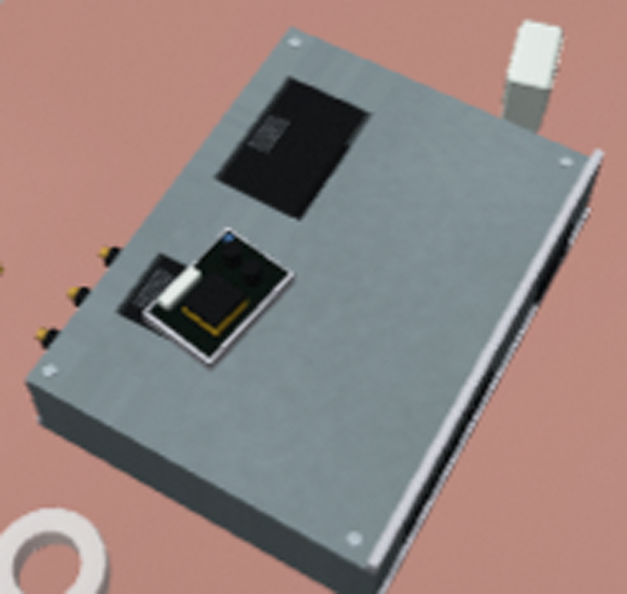

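The module's centre is at tester (-43, -58) mm, turned about -9° relative to the tester. The tester is at (0.547, -0.028) with a yaw of 8.1°. Next I'll align the tool yaw and travel to just in front of the module, with the fingers half open for a two-point push.

```bash
python3 -m creep '[0,0,0,0,0,3.95, 0,0,0,0,0,3.95, 0.017,-0.0253,0,0,0,0, 0.017,-0.0253,0,0,0,0, 0.017,-0.0253,0,0,0,0, 0.017,-0.0253,0,0,0,0, 0.017,-0.0253,0,0,0,0, 0.017,-0.0253,0,0,0,0, 0.017,-0.0253,0,0,0,0, 0.017,-0.0253,0,0,0,0, 0.017,-0.0253,0,0,0,0, 0.017,-0.0253,0,0,0,0, 0.017,-0.0253,0,0,0,0, 0.017,-0.0253,0,0,0,0, 0.017,-0.0253,0,0,0,0, 0.017,-0.0253,0,0,0,0, 0.017,-0.0253,0,0,0,0, 0.017,-0.0253,0,0,0,0, 0.017,-0.0253,0,0,0,0, 0.017,-0.0253,0,0,0,0]' 0 20
cat > w.py <<'E'
from h import *
from scipy.spatial.transform import Rotation as Ro
T=np.load('T.npz');R,t=T['R'],T['t']
def where():
    s=sense();q=s['orientation'];M=Ro.from_quat([*q[1:],q[0]]).as_matrix()
    p=s['ee_pos'];print('t',s['t'],'tester xy',((R.T@(np.array(p[:2])-t))*1e3).round(1),'z',round(p[2]*1e3,1),'yaw',np.degrees(np.arctan2(M[1,0],M[0,0])).round(2),'zax',M[:,2].round(3),'F',np.round(s['force'],1),'gap',round(s['finger_gap'],4))
E
python3 -c "from w import *;where()"
```

```text
t: 1.77
ee_pos: [0.425, -0.1536, 0.2095]
orientation: [0.0, 0.998, 0.07, -0.0]
force: [0.6, -0.1, 0.1]
finger_gap: 0.0426
gripper_force: 0.0
t 1.7667 tester xy [-138.5 -107.3] z 209.5 yaw 8.07 zax [-0. -0. -1.] F [ 0.6 -0.1  0.1] gap 0.0426
```

```bash
python3 -m creep '[0.0165,-0.0245,0,0,0,0, 0.0165,-0.0245,0,0,0,0, 0,0,0.03,0,0,0, 0,0,0.03,0,0,0, 0,0,0.03,0,0,0, 0,0,0.01,0,0,0, 0,0,0,0,0,0, 0,0,0,0,0,0]'
python3 - <<'E'
from w import *
where()
a=snapshot('scene')[:,:,::-1];cv2.imwrite('pics/c3.png',cv2.resize(a[145:325,160:350],None,fx=3.3,fy=3.3,interpolation=cv2.INTER_CUBIC))
E
```

```text
t: 2.43
ee_pos: [0.4507, -0.1019, 0.11]
orientation: [-0.0, 0.998, 0.07, -0.0]
force: [0.1, 1.0, 0.3]
finger_gap: 0.0427
gripper_force: 0.0
t 2.4333 tester xy [-105.9  -59.8] z 110.0 yaw 8.07 zax [-0.001  0.    -1.   ] F [0.1 1.  0.3] gap 0.0427
```

View pics/c3.png

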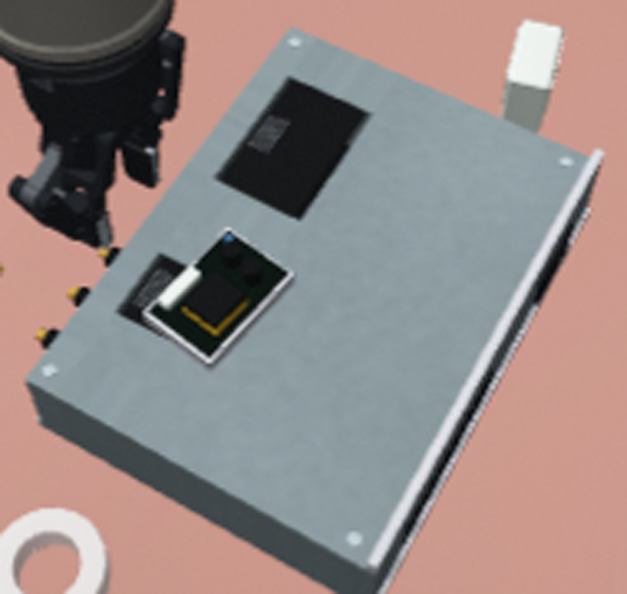

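The scene shows both fingertips above the tester's front edge, at crop (100,245) and (150,185), with the module untouched. I'll check those tip pixels against the kinematics, then lower.

```bash
python3 - <<'E'
from w import *
for dy in(-.03,.03):
  for z in(.108,.116): print(dy,z,(np.array(proj('scene',[*(R@[-.106,-.0598+dy]+t),z]))-[160,145])*3.3)
E
python3 -m creep '[0,0,0.02,0,0,0, 0,0,0.01,0,0,0, 0,0,0.005,0,0,0, 0,0,0,0,0,0, 0,0,0,0,0,0]'; python3 -c "from w import *;where()"
```

```text
-0.03 0.108 [ 94.54310731 266.77959169]
-0.03 0.116 [ 92.86507285 260.03419366]
0.03 0.108 [149.58202151 194.62306837]
0.03 0.116 [148.37841054 187.56769882]
t: 2.9
ee_pos: [0.4508, -0.102, 0.0751]
orientation: [0.0, 0.998, 0.07, 0.0]
force: [-0.1, 0.1, -0.4]
finger_gap: 0.0423
gripper_force: 0.0
t 2.9 tester xy [-105.7  -59.8] z 75.1 yaw 8.07 zax [ 0. -0. -1.] F [-0.1  0.1 -0.4] gap 0.0423
```

```bash
python3 -m creep '[0.003,0,0.002,0,0,0, 0.004,0,0,0,0,0, 0.004,0,0,0,0,0, 0.004,0,0,0,0,0, 0.004,0,0,0,0,0, 0.004,0,0,0,0,0, 0.004,0,0,0,0,0, 0.004,0,0,0,0,0, 0.004,0,0,0,0,0, 0.004,0,0,0,0,0, 0.004,0,0,0,0,0, 0.004,0,0,0,0,0, 0.004,0,0,0,0,0, 0.004,0,0,0,0,0, 0.004,0,0,0,0,0, 0.002,0,0,0,0,0, 0,0,0,0,0,0]'
python3 - <<'E'
from w import *
where()
a=snapshot('scene')[:,:,::-1];cv2.imwrite('pics/c4.png',cv2.resize(a[145:325,160:350],None,fx=3.3,fy=3.3,interpolation=cv2.INTER_CUBIC))
E
```

```text
t: 4.32
ee_pos: [0.5115, -0.0932, 0.0725]
orientation: [-0.0, 0.998, 0.07, 0.0]
force: [-0.2, 0.1, 0.1]
finger_gap: 0.0428
gripper_force: 0.0
t 4.3167 tester xy [-44.4 -59.6] z 72.5 yaw 8.08 zax [ 0.  0. -1.] F [-0.2  0.1  0.1] gap 0.0428
```

View pics/c4.png

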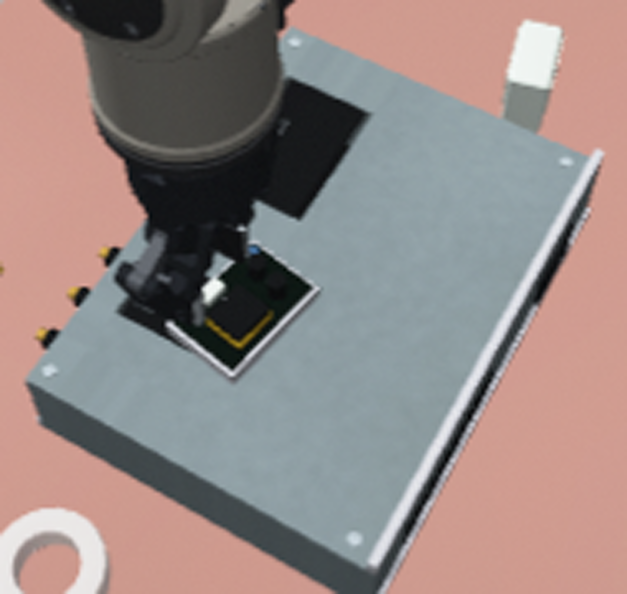

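The module has moved back about 18 mm, but the near finger at crop (200,315) seems to overlap the base plate. I'll look closer.

Run:
```python
from w import *
a=snapshot('scene')[:,:,::-1];cv2.imwrite('pics/c5.png',cv2.resize(a[205:265,190:265],None,fx=10,fy=10,interpolation=cv2.INTER_CUBIC))
for X in ([-.0444,-.0596-.028],[-.0444,-.0596+.028]):
  for z in(.075,.085,.09): print(X,z,(proj('scene',[*(R@X+t),z])-[190,205])*10)
```

```text
[-0.0444, -0.0876] 0.075 [264.69364297 414.22964651]
[-0.0444, -0.0876] 0.085 [261.1181599  390.93772614]
[-0.0444, -0.0876] 0.09 [259.30400217 379.1218455 ]
[-0.0444, -0.0316] 0.075 [409.89114961 205.48781758]
[-0.0444, -0.0316] 0.085 [407.79150755 180.99968769]
[-0.0444, -0.0316] 0.09 [406.72663444 168.58237173]
```

View pics/c5.png

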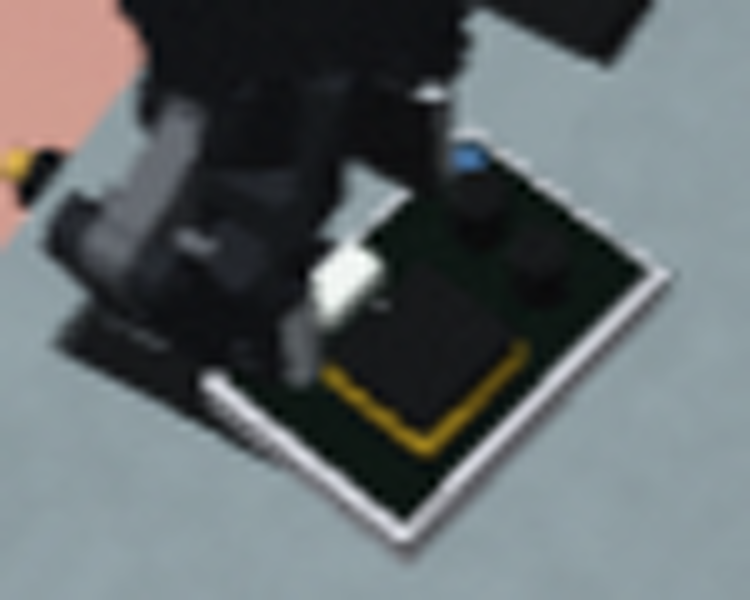

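The close view shows the half-open fingertips riding just above the base plate: the tip is at (295,380), inside the base corner at (205,380), and it is pushing on the parts on top. So the tips sit about 12 mm back from the TCP at this opening. I'll back off, lower, and push on the base side itself.

```bash
python3 - <<'E'
from w import *
c=[R.T@(on('scene',190+(x+.5)/10-.5,205+(y+.5)/10-.5,.085)[:2]-t)*1e3 for x,y in((200,378),(405,540),(670,275),(475,130))]
print(np.round(c,1).tolist(),np.mean(c,0))
E
python3 -m creep '[-0.004,0,-0.003,0,0,0, -0.012,0,0,0,0,0, -0.012,0,0,0,0,0, -0.012,0,0,0,0,0, 0,0,0.005,0,0,0, 0,0,0.005,0,0,0, 0,0,0,0,0,0, 0,0,0,0,0,0]'; python3 -c "from w import *;where()"
```

```text
[[-57.9, -90.8], [-3.6, -100.7], [12.2, -23.5], [-40.1, -13.7]] [-22.34260754 -57.1875277 ]
t: 5.08
ee_pos: [0.4714, -0.0988, 0.0652]
orientation: [-0.0, 0.998, 0.07, -0.0]
force: [0.3, 0.3, 0.4]
finger_gap: 0.0422
gripper_force: 0.0
t 5.0833 tester xy [-84.9 -59.6] z 65.2 yaw 8.08 zax [-0.  0. -1.] F [0.3 0.3 0.4] gap 0.0422
```

```bash
python3 -m creep '[0.004,0,0,0,0,0, 0.004,0,0,0,0,0, 0.004,0,0,0,0,0, 0.004,0,0,0,0,0, 0.004,0,0,0,0,0, 0.004,0,0,0,0,0, 0.004,0,0,0,0,0, 0.004,0,0,0,0,0, 0.004,0,0,0,0,0, 0.004,0,0,0,0,0]'
python3 - <<'E'
from w import *
where()
a=snapshot('scene')[:,:,::-1];cv2.imwrite('pics/c6.png',cv2.resize(a[205:265,190:265],None,fx=10,fy=10,interpolation=cv2.INTER_CUBIC))
E
```

```text
t: 5.92
ee_pos: [0.5113, -0.0933, 0.0655]
orientation: [-0.0, 0.998, 0.07, -0.0]
force: [0.5, 0.5, 0.9]
finger_gap: 0.0424
gripper_force: 0.0
t 5.9167 tester xy [-44.6 -59.7] z 65.5 yaw 8.07 zax [-0.  0. -1.] F [0.5 0.5 0.9] gap 0.0424
```

View pics/c6.png

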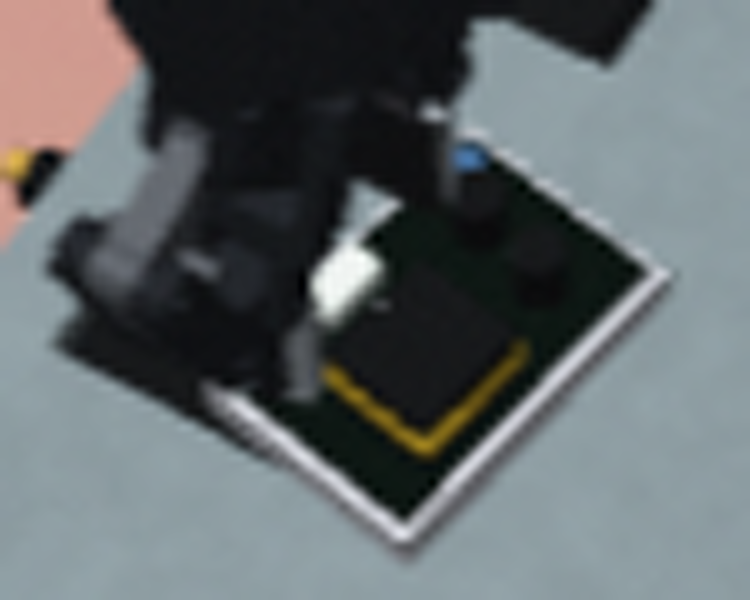

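The module didn't move on this pass: the tip at (300,400) is still inside the base outline, so the setback at half opening is large. I'll back off, shut the fingers so that the tip is the TCP, and turn 10° to match the module's front face.

```bash
python3 - <<'E'
from w import *
o,d=ray('scene',190+30-.45,205+40-.45)
o2=R.T@(o[:2]-t);d2=R.T@d[:2]
for x in(-.0336,-.0446):
  k=(x-o2[0])/d2[0];print(x,(o2+k*d2)*1e3,(o[2]+k*d[2])*1e3)
E
python3 -m creep '[-0.003,0,-0.004,0,0,0, -0.015,0,-0.006,0,0,0, -0.015,0,-0.01,0,0,0, -0.017,0,-0.01,0,0,0, 0,0,0,0,0,5, 0,0,0,0,0,5, 0,0,0,0,0,0, 0,0,0,0,0,0, 0,0,0,0,0,0, 0,0,0,0,0,0]' -1; python3 -c "from w import *;where()"
```

```text
-0.0336 [-33.6        -90.24439298] 97.63266542365866
-0.0446 [-44.6       -76.9058751] 65.1963417003888
t: 6.8
ee_pos: [0.4614, -0.1003, 0.0955]
orientation: [-0.0, 1.0, -0.016, -0.0]
force: [-1.6, -0.5, -0.5]
finger_gap: 0.0001
gripper_force: 0.0
t 6.8 tester xy [-95.  -59.6] z 95.5 yaw -1.8 zax [-0.  0. -1.] F [-1.6 -0.5 -0.5] gap 0.0001
```

```bash
python3 -m creep '[0,0,0.01,0,0,0, 0,0,0.0085,0,0,0, 0,0,0,0,0,0, 0.0049,-0.0009,0,0,0,0, 0.0049,-0.0009,0,0,0,0, 0.0049,-0.0009,0,0,0,0, 0.0049,-0.0009,0,0,0,0, 0.0049,-0.0009,0,0,0,0, 0.0049,-0.0009,0,0,0,0, 0.0039,-0.0007,0,0,0,0, 0.0039,-0.0007,0,0,0,0, 0.0039,-0.0007,0,0,0,0, 0.0039,-0.0007,0,0,0,0, 0.0039,-0.0007,0,0,0,0, 0.0039,-0.0007,0,0,0,0, 0.0039,-0.0007,0,0,0,0]' -1
python3 - <<'E'
from w import *
where()
a=snapshot('scene')[:,:,::-1];cv2.imwrite('pics/c7.png',cv2.resize(a[205:265,190:265],None,fx=10,fy=10,interpolation=cv2.INTER_CUBIC))
E
```

```text
t: 8.13
ee_pos: [0.5187, -0.0919, 0.077]
orientation: [-0.0, 1.0, -0.017, -0.0]
force: [-1.2, 0.2, 0.1]
finger_gap: 0.0
gripper_force: 0.5
t 8.1333 tester xy [-37.1 -59.4] z 77.0 yaw -1.93 zax [-0.  0. -1.] F [-1.2  0.2  0.1] gap 0.0
```

View pics/c7.png

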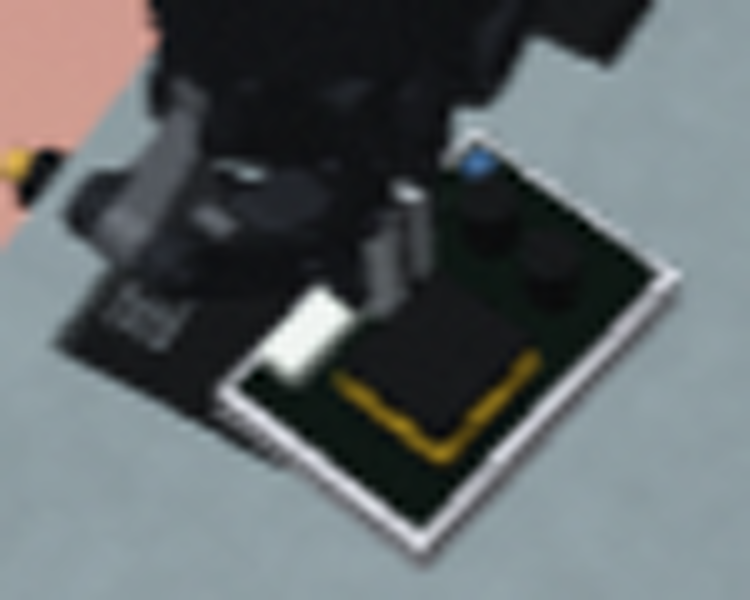

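The shut fingertips at (385,315) again appear inside the rim, and the module moved about 8 mm under -1.2 N. I'll work out where the tip and the module are by projection.

Run:
```python
from w import *
px=lambda x,y:(190+(x+.5)/10-.5,205+(y+.5)/10-.5)
for dx in(0,5,11):
  for dy in(-14,0,14):
    print(dx,dy,[((proj('scene',[*(R@(np.array([-37.1+dx,-59.4+dy])/1e3)+t),z])-[190,205])*10).round() for z in(.077,.087)])
for z in(.073,.085):
  c=np.array([R.T@(on('scene',*px(x,y),z)[:2]-t)*1e3 for x,y in((220,385),(422,545),(680,278),(475,132))])
  print(z,c.round(1).tolist(),c.mean(0),np.linalg.norm(np.diff(c,axis=0),axis=1))
# tester check in scene: wide hatch / tester corners from c2
for n,x,y in(('FL',295,30),('FR',28,383),('wRR',300,218),('wFR',218,178),('wRL',370,115),('wFL',290,78)):
  print(n,R.T@(on('scene',160+x/3.3,145+y/3.3,.07)[:2]-t)*1e3)
```

```text
0 -14 [array([332., 371.]), array([329., 348.])]
0 0 [array([369., 318.]), array([366., 294.])]
0 14 [array([405., 266.]), array([402., 242.])]
5 -14 [array([353., 382.]), array([350., 359.])]
5 0 [array([390., 329.]), array([387., 305.])]
5 14 [array([425., 277.]), array([423., 253.])]
11 -14 [array([378., 395.]), array([376., 372.])]
11 0 [array([415., 342.]), array([413., 318.])]
11 14 [array([450., 290.]), array([449., 265.])]
0.073 [[-57.9, -85.3], [-3.6, -95.3], [11.1, -17.2], [-43.9, -8.0]] [-23.58534922 -51.45213595] [55.21504296 79.49921842 55.7829317 ]
0.085 [[-53.6, -90.2], [-0.1, -100.0], [14.3, -23.1], [-39.8, -14.1]] [-19.80542718 -56.83868687] [54.34453396 78.24585011 54.90346949]
FL [-110.42612934  158.85627606]
FR [-111.28642007 -160.16576241]
wRR [-27.75659385  22.68388622]
wFR [-90.72002295  22.80332012]
wRL [-27.7690418  118.80169963]
wFL [-91.58208986 119.36075966]
```

Run:
```python
from w import *
D=[('sFL',(120,528),(294,42)),('sFR',(723,457),(49,370)),('sRL',(71,143),(566,161)),('sRR',(660,72),(355,538)),('wRL',(163,380),(370,115)),('wRR',(360,362),(300,218)),('wFR',(375,475),(218,178)),('wFL',(178,497),(290,78)),('nFR',(608,447),(118,312)),('nFL',(510,458),(162,254)),('FL',(103,548),(295,28)),('FR',(748,472),(28,383)),('RR',(684,35),(372,562)),('mFL',(440,403),(228,230)),('mFR',(605,408),(143,317)),('mRR',(605,308),(210,363))]
for n,a,b in D:
  o,d=ray('top',199.5+(a[0]+.5)/5,114.5+(a[1]+.5)/4.6)
  p,e=ray('scene',159.5+(b[0]+.5)/3.3,144.5+(b[1]+.5)/3.3)
  k=np.linalg.lstsq(np.c_[d,-e],p-o,rcond=None)[0];A=o+k[0]*d;B=p+k[1]*e
  X=(A+B)/2;print(n,(X*1e3).round(1),'gap',round(np.linalg.norm(A-B)*1e3,1),'tester',((R.T@(X[:2]-t))*1e3).round(1))
```

```text
sFL [419.6 104.7  69.5] gap 1.7 tester [-107.6  149.2]
sFR [ 462.1 -188.7   70.8] gap 1.4 tester [-106.7 -147.3]
sRL [627.5 134.2  71. ] gap 2.1 tester [102.4 149.2]
sRR [ 670.  -158.7   71.3] gap 2.6 tester [ 103.3 -146.7]
wRL [499.7  86.   68.1] gap 3.5 tester [-30.9 119.5]
wRR [512.  -10.3  67.8] gap 6.5 tester [-32.2  22.4]
wFR [450.8 -18.9  69.1] gap 4.4 tester [-94.1  22.4]
wFL [437.   77.1  69.3] gap 3.0 tester [-94.3 119.4]
nFR [ 466.8 -133.3   68.4] gap 2.3 tester [-94.3 -93.1]
nFL [460.5 -85.3  68.6] gap 3.1 tester [-93.8 -44.6]
FL [410.4 114.2  69.1] gap 5.9 tester [-115.4  159.9]
FR [ 455.  -201.7   65.1] gap 2.6 tester [-115.6 -159.1]
RR [ 687.3 -167.6   83.5] gap 3.5 tester [ 119.2 -158. ]
mFL [488.1 -50.3  80.6] gap 1.8 tester [-61.6 -13.9]
mFR [ 486.7 -130.1   79.9] gap 1.7 tester [-74.1 -92.7]
mRR [ 539.8 -129.6   81.9] gap 2.4 tester [-21.5 -99.6]
```

```bash
python3 -m creep '[-0.002,0.0003,-0.01,0,0,0, 0,0,-0.03,0,0,0, -0.017,0.003,0,0,0,0, -0.025,0.0044,0,0,0,0, -0.025,0.0044,0,0,0,0, 0,0,0.02,0,0,0, 0,0,0.018,0,0,0, 0,0,0,0,0,0, 0,0,0,0,0,0]' -1
python3 - <<'E'
from w import *
where()
a=snapshot('scene')[:,:,::-1];cv2.imwrite('pics/back.png',a)
b=cv2.imread('pics/top0.png');
E
python3 -m creep '[0,0,0.002,0,0,0, 0,0,0,0,0,0]';python3 -m creep '[0,0,0.001,0,0,0, 0,0,0,0,0,0]'
```

```text
t: 8.93
ee_pos: [0.4486, -0.1017, 0.0793]
orientation: [-0.0, 1.0, -0.017, -0.001]
force: [0.5, -0.2, 0.2]
finger_gap: -0.0004
gripper_force: 0.0
t 8.9333 tester xy [-107.8  -59.2] z 79.3 yaw -1.93 zax [-0.001  0.    -1.   ] F [ 0.5 -0.2  0.2] gap -0.0004
t: 9.15
ee_pos: [0.4496, -0.1017, 0.0777]
orientation: [0.0, 1.0, -0.017, 0.001]
force: [-0.1, -0.3, 0.5]
finger_gap: 0.0003
gripper_force: 0.0
t: 9.32
ee_pos: [0.4493, -0.1017, 0.0763]
orientation: [0.0, 1.0, -0.017, 0.0]
force: [-0.5, 0.0, 0.7]
finger_gap: 0.0002
gripper_force: 0.0
```

```bash
for i in 1; do :; done; python3 -m creep '[0,0,0.002,0,0,0, 0,0,0,0,0,0]';python3 -m creep '[0,0,0.002,0,0,0, 0,0,0,0,0,0]';python3 -m creep '[0,0,0.001,0,0,0, 0,0,0,0,0,0]'
```

```text
t: 9.48
ee_pos: [0.449, -0.1017, 0.0739]
orientation: [-0.0, 1.0, -0.017, -0.0]
force: [0.5, -0.2, -0.2]
finger_gap: -0.0004
gripper_force: 0.0
t: 9.65
ee_pos: [0.4489, -0.1017, 0.0717]
orientation: [-0.0, 1.0, -0.017, -0.0]
force: [-0.7, 0.5, 0.2]
finger_gap: -0.0003
gripper_force: 0.0
t: 9.82
ee_pos: [0.449, -0.1017, 0.0708]
orientation: [-0.0, 1.0, -0.017, -0.0]
force: [-0.5, -0.4, 0.0]
finger_gap: -0.0001
gripper_force: 0.0
```

Run:
```python
from w import *
a=cv2.imread('pics/back.png')
cv2.imwrite('pics/c8.png',cv2.resize(a[190:265,170:265],None,fx=8,fy=8,interpolation=cv2.INTER_CUBIC))
for dy in(-14,0,14):
 for dx in(-11,0,11): print(dy,dx,((proj('scene',[*(R@(np.array([-107.8+dx,-59.2+dy])/1e3)+t),.0793])-[170,190])*8).round())
```

```text
-14 -11 [159. 273.]
-14 0 [194. 292.]
-14 11 [230. 310.]
0 -11 [190. 233.]
0 0 [225. 251.]
0 11 [260. 269.]
14 -11 [220. 194.]
14 0 [255. 211.]
14 11 [290. 229.]
```

View pics/c8.png

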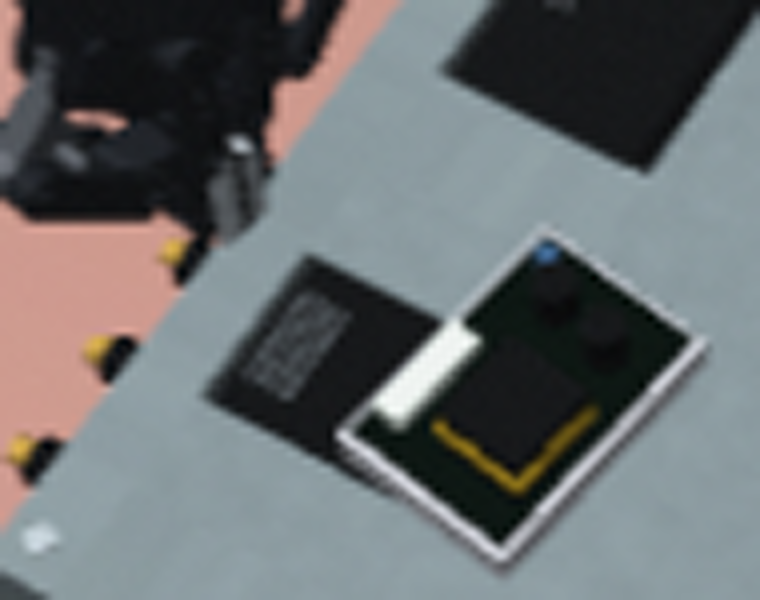

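With the hand backed off, the module is upright with its rim corners at (343,435), (503,557), (703,343) and (548,235). The hatch's grip lines show at (295,345), and the shut tip at (240,235) appears well above the tester's top. The true tip is therefore nearly 2 cm behind the reported TCP. I'll find the top by touch on the fixed front strip.

```bash
python3 -m creep '[0,0,0.003,0,0,0, 0,0,0.003,0,0,0, 0,0,0,0,0,0]'|sed -n '2p;4p';python3 -m creep '[0,0,0.002,0,0,0, 0,0,0,0,0,0]'|sed -n '2p;4p';python3 -m creep '[0,0,0.002,0,0,0, 0,0,0,0,0,0]'|sed -n '2p;4p'
```

```text
ee_pos: [0.4488, -0.1017, 0.0644]
force: [-0.4, 0.1, 0.1]
ee_pos: [0.4489, -0.1017, 0.0627]
force: [0.6, 0.5, -0.5]
ee_pos: [0.449, -0.1017, 0.0608]
force: [0.6, -0.2, -0.4]
```

```bash
python3 -m creep '[0,0,0.002,0,0,0, 0,0,0,0,0,0]'|sed -n '2p;4p';python3 -m creep '[0,0,0.0015,0,0,0, 0,0,0,0,0,0]'|sed -n '2p;4p';python3 -m creep '[0,0,0.0015,0,0,0, 0,0,0,0,0,0]'|sed -n '2p;4p'
```

```text
ee_pos: [0.449, -0.1017, 0.0588]
force: [-0.2, -0.4, -0.5]
ee_pos: [0.449, -0.1017, 0.0573]
force: [-0.1, 0.1, -0.6]
ee_pos: [0.449, -0.1017, 0.0558]
force: [-0.5, 0.8, -0.3]
```

```bash
python3 -m creep '[0,0,0.0015,0,0,0, 0,0,0,0,0,0]'|sed -n '2p;4p';python3 -m creep '[0,0,0.001,0,0,0, 0,0,0,0,0,0]'|sed -n '2p;4p';python3 -m creep '[0,0,0.001,0,0,0, 0,0,0,0,0,0]'|sed -n '2p;4p';python3 -m creep '[0,0,0.001,0,0,0, 0,0,0,0,0,0]'|sed -n '2p;4p'
```

```text
ee_pos: [0.449, -0.1017, 0.0543]
force: [-0.9, -1.2, -0.5]
ee_pos: [0.449, -0.1017, 0.0534]
force: [0.0, -0.3, 0.4]
ee_pos: [0.449, -0.1017, 0.0524]
force: [-0.6, -0.9, -0.3]
ee_pos: [0.449, -0.1017, 0.0514]
force: [-0.2, 0.6, -1.1]
```

Run:
```python
from w import *
a=snapshot('scene')[:,:,::-1].astype(int);b=cv2.imread('pics/back.png').astype(int);z=cv2.imread('pics/scene0.png').astype(int)
for n,i in(('back',b),('now',a)):
  m=abs(i-z).max(2)>30
  print(n)
  for v in range(204,232): print(v,''.join('#' if x else '.' for x in m[v,170:212]))
X=np.array([-107.8,-59.2])
for zz in(.0514,.07,.0793):print(zz,proj('scene',[*(R@(X/1e3)+t),zz]))
```

```text
back
204 .########..########################.......
205 #############..###################........
206 ##################################........
207 ##################################........
208 ##################################........
209 ##################################........
210 ###################################.......
211 ###################################.......
212 ##################################........
213 #################################.........
214 #################################.........
215 .################################.........
216 ..###############################.........
217 ...################..###########..........
218 .......................########...........
219 ........................######............
220 ..........................................
221 ..........................................
222 ..........................................
223 ..........................................
224 ..........................................
225 ..........................................
226 ..........................................
227 ..........
[... 943 characters left out ...]
##########################.......
220 ########################..#########.......
221 .######################...########........
222 ..#####################..#########........
223 ...###################..##########........
224 ....##################..##########........
225 ......########..........#########.........
226 ..........................######..........
227 ..........................................
228 ..........................................
229 ..........................................
230 ..........................................
231 .........................................#
0.0514 [199.48591707 228.08066443]
0.07 [198.56164648 223.65416847]
0.0793 [198.08735426 221.38351431]
```

```bash
python3 -m creep '[0,0,0.001,0,0,0, 0,0,0,0,0,0]'|sed -n '2p;4p';python3 -m creep '[0,0,0.001,0,0,0, 0,0,0,0,0,0]'|sed -n '2p;4p';python3 -m creep '[0,0,0.001,0,0,0, 0,0,0,0,0,0]'|sed -n '1p;2p;4p'
```

```text
ee_pos: [0.449, -0.1017, 0.0504]
force: [-0.4, 0.4, -0.0]
ee_pos: [0.449, -0.1017, 0.0494]
force: [-0.1, 1.0, 0.2]
t: 12.12
ee_pos: [0.449, -0.1017, 0.0484]
force: [-0.5, -0.4, -0.3]
```

Run:
```python
from w import *
a=snapshot('scene')[:,:,::-1].astype(int);z0=cv2.imread('pics/scene0.png').astype(int)
m=abs(a-z0).max(2)>30
for v in range(214,232): print(v,''.join('#' if x else '.' for x in m[v,180:212]))
for u,v in((199,226.5),(196,226),(202,225)):
  for z in(.070,.075,.08,.09):
    print(u,v,z,(R.T@(on('scene',u,v,z)[:2]-t)*1e3).round(1))
s=sense();print(s['qpos'])
```

```text
214 ######.##################.......
215 #########################.......
216 #########################.......
217 #########################.......
218 ##########################......
219 ##########################......
220 ##############..#########.......
221 #############...#########.......
222 #############..#########........
223 ############..###########.......
224 ############..##########........
225 ############.###########........
226 ...............########.........
227 ................#####...........
228 ................................
229 ................................
230 ................................
231 ...............................#
199 226.5 0.07 [-103.1  -64.5]
199 226.5 0.075 [-101.   -66.6]
199 226.5 0.08 [-98.9 -68.8]
199 226.5 0.09 [-94.8 -73.1]
196 226 0.07 [-109.3  -66.6]
196 226 0.075 [-107.1  -68.7]
196 226 0.08 [-105.   -70.9]
196 226 0.09 [-100.7  -75.1]
202 225 0.07 [-99.7 -58.3]
202 225 0.075 [-97.6 -60.5]
202 225 0.08 [-95.6 -62.7]
202 225 0.09 [-91.4 -67.1]
[ 0.32647648  0.32393069 -0.28003175  2.19768371  0.14826272  0.63723844
 -1.66365044]
```

```bash
python3 -m creep '[0,0,0.001,0,0,0, 0,0,0,0,0,0]'|sed -n '2p;4p';python3 -m creep '[0,0,0.001,0,0,0, 0,0,0,0,0,0]'|sed -n '2p;4p';python3 -m creep '[0,0,0.001,0,0,0, 0,0,0,0,0,0]'|sed -n '1p;2p;4p'
```

```text
ee_pos: [0.4492, -0.1018, 0.0482]
force: [-5.6, 1.4, 19.4]
ee_pos: [0.4492, -0.1018, 0.0481]
force: [-15.5, 3.1, 45.0]
t: 12.67
ee_pos: [0.4493, -0.1018, 0.0479]
force: [-23.0, 3.9, 70.9]
```

The top was found at a reported TCP z of 0.0484, so the real tips are 21.6 mm above the reported TCP. For a tip height of about 77.5 mm I'll command z = 0.056 and push on the base side.

```bash
python3 -m creep '[0,0,-0.004,0,0,0, 0,0,-0.0065,0,0,0, 0,0,0,0,0,0, 0.0049,-0.0009,0,0,0,0, 0.0049,-0.0009,0,0,0,0, 0.0049,-0.0009,0,0,0,0, 0.0049,-0.0009,0,0,0,0, 0.0049,-0.0009,0,0,0,0, 0.0049,-0.0009,0,0,0,0, 0.0049,-0.0009,0,0,0,0, 0.0049,-0.0009,0,0,0,0, 0.0049,-0.0009,0,0,0,0, 0.0049,-0.0009,0,0,0,0, 0.0049,-0.0009,0,0,0,0]'
cat >> w.py <<'E'
def yel(img):
    h=cv2.cvtColor(img[205:300,200:330],cv2.COLOR_BGR2HSV)
    m=cv2.inRange(h,(18,120,80),(32,255,255));ys,xs=np.nonzero(m)
    if len(xs)<5:return None
    c=on('scene',xs.mean()+200,ys.mean()+205,.1);return (R.T@(c[:2]-t)*1e3).round(1),len(xs)
def snap():
    i=np.ascontiguousarray(snapshot('scene')[:,:,::-1]);cv2.imwrite('pics/last.png',i);return i
E
python3 -c "
from w import *
where();print(yel(cv2.imread('pics/scene0.png')),yel(cv2.imread('pics/back.png')),yel(snap()))"
```

```text
t: 13.83
ee_pos: [0.5036, -0.0936, 0.056]
orientation: [-0.0, 1.0, -0.017, -0.0]
force: [-1.0, -0.1, -0.6]
finger_gap: 0.0002
gripper_force: 0.4
t 13.8333 tester xy [-52.3 -59. ] z 56.0 yaw -1.93 zax [-0.  0. -1.] F [-1.  -0.1 -0.6] gap 0.0002
(array([-32.1, -84.6]), 21) (array([ -7.3, -80.6]), 33) (array([ -0. , -80.6]), 35)
```

It's pushing properly now: the module moved 7 mm straight back, with the centre about 41 mm ahead of the TCP. I'll continue.

```bash
python3 -m creep '[0.0049,-0.0009,0,0,0,0, 0.0049,-0.0009,0,0,0,0, 0.0049,-0.0009,0,0,0,0, 0.0049,-0.0009,0,0,0,0, 0.0049,-0.0009,0,0,0,0, 0.0049,-0.0009,0,0,0,0]' >/dev/null
python3 -c "
from w import *
where();print(yel(snap()))"
python3 -m creep '[0.0049,-0.0009,0,0,0,0, 0.0049,-0.0009,0,0,0,0, 0.0049,-0.0009,0,0,0,0, 0.0049,-0.0009,0,0,0,0, 0.0039,-0.0007,0,0,0,0, 0.002,-0.0003,0,0,0,0, 0,0,0,0,0,0]'>/dev/null
python3 -c "
from w import *
where();print(yel(snap()))"
```

```text
t 14.3833 tester xy [-22.2 -58.8] z 56.0 yaw -1.93 zax [ 0.  0. -1.] F [-0.5 -0.6 -0.3] gap 0.0003
(array([ 20.9, -82.9]), 41)
t 15.0167 tester xy [  3.8 -58.6] z 56.0 yaw -1.92 zax [ 0.  0. -1.] F [ 0.3 -0.6  0.1] gap -0.0002
(array([ 54.9, -81.5]), 31)
```

```bash
python3 -m creep '[-0.0098,0.0017,0,0,0,0, -0.005,0.001,-0.02,0,0,0, 0,0,-0.03,0,0,-5, 0,0,0,0,0,-5, -0.023,0.004,0,0,0,0, -0.023,0.004,0,0,0,0, -0.0225,0.004,0,0,0,0, 0,0,0.02,0,0,0, 0,0,0.02,0,0,0, 0,0,0.01,0,0,0, 0,0,0,0,0,0, 0,0,0,0,0,0]' >/dev/null
python3 -c "
from w import *
where();print(yel(snap()))
i=cv2.imread('pics/last.png');z=cv2.imread('pics/scene0.png')
h=cv2.cvtColor(i,cv2.COLOR_BGR2HSV)
c=cv2.inRange(h,(0,0,195),(180,60,255))
d=(cv2.absdiff(i,z).max(2)>25).astype(np.uint8)
n,l,s,cc=cv2.connectedComponentsWithStats(d)
for k in range(1,n):
  if s[k,4]>40: print(s[k],(R.T@(on('scene',*cc[k],.09)[:2]-t)*1e3).round(1))
"
```

```text
t 16.0667 tester xy [-80.7 -70.5] z 56.0 yaw 8.08 zax [-0.001  0.    -1.   ] F [0.5 0.1 0.1] gap -0.0001
(array([ 40.7, -83.4]), 37)
[   0    0   74   91 2305] [-840.1  175.5]
[   60     0   190   258 20024] [-373.7  189.9]
[ 239  231   47   46 1059] [ 46.  -60.7]
```

The module is now at about x = +30 to +40 mm, well clear. Now I'll press the hatch in small steps.

```bash
f() { sed -n '1p;2p;4p'; }; python3 -m creep '[0,0,0.004,0,0,0, 0,0,0.003,0,0,0, 0,0,0,0,0,0]'|f; python3 -m creep '[0,0,0.001,0,0,0, 0,0,0.001,0,0,0, 0,0,0,0,0,0]'|f;python3 -m creep '[0,0,0.001,0,0,0, 0,0,0,0,0,0]'|f
```

```text
t: 16.37
ee_pos: [0.4775, -0.1092, 0.0489]
force: [-0.4, -0.9, -0.6]
t: 16.62
ee_pos: [0.4777, -0.1092, 0.0471]
force: [1.3, 0.4, 1.2]
t: 16.78
ee_pos: [0.4776, -0.1092, 0.046]
force: [1.0, -0.2, 2.1]
```

Now contact, at about 2 N. I'll continue to the stop.

```bash
f() { sed -n '1p;2p;4p'; }; python3 -m creep '[0,0,0.001,0,0,0, 0,0,0,0,0,0]'|f; python3 -m creep '[0,0,0.001,0,0,0, 0,0,0,0,0,0]'|f;python3 -m creep '[0,0,0.0005,0,0,0, 0,0,0,0,0,0]'|f
```

```text
t: 16.95
ee_pos: [0.4776, -0.1092, 0.045]
force: [1.3, 0.8, 2.4]
t: 17.12
ee_pos: [0.4776, -0.1092, 0.044]
force: [1.4, 0.8, 2.6]
t: 17.28
ee_pos: [0.4777, -0.1092, 0.0436]
force: [1.2, -0.5, 2.8]
```

```bash
f() { sed -n '1p;2p;4p'; }; python3 -m creep '[0,0,0.0005,0,0,0, 0,0,0,0,0,0]'|f; python3 -m creep '[0,0,0.0004,0,0,0, 0,0,0,0,0,0]'|f
```

```text
t: 17.45
ee_pos: [0.4778, -0.1092, 0.0433]
force: [-1.0, 0.1, 9.4]
t: 17.62
ee_pos: [0.4778, -0.1093, 0.0432]
force: [-3.3, 0.3, 16.2]
```

It's pressed home against the stop. Releasing straight up and watching for over 2 s.

```bash
python3 -m creep '[0,0,-0.01,0,0,0, 0,0,-0.03,0,0,0, 0,0,-0.035,0,0,0, 0,0,-0.035,0,0,0, 0,0,-0.035,0,0,0, 0,0.03,-0.02,0,0,0, 0,0.04,0,0,0,0, 0,0.04,0,0,0,0, 0,0.04,0,0,0,0, 0,0.04,0,0,0,0, 0,0.03,0,0,0,0, 0,0,0,0,0,0, 0,0,0,0,0,0]'
cat > o.py <<'E'
from w import *
where();print(yel(snap()))
i=cv2.imread('pics/last.png');z=cv2.imread('pics/scene0.png')
P=lambda x,y,zz:proj('scene',[*(R@[x,y]+t),zz])
print('hatch open free edge expected',[P(-.035-.06*.814,y,.07+.06*.581).round(1) for y in(-.046,-.094)],'shut',[P(-.095,y,.07).round(1) for y in(-.046,-.094)])
g=cv2.cvtColor(i,cv2.COLOR_BGR2GRAY)
for v in range(200,252,2): print(v,''.join('#' if x<60 else '+' if x<100 else '.' for x in g[v,185:245]))
E
python3 -m creep '[0,0,0,0,0,0, 0,0,0,0,0,0, 0,0,0,0,0,0, 0,0,0,0,0,0, 0,0,0,0,0,0, 0,0,0,0,0,0, 0,0,0,0,0,0, 0,0,0,0,0,0, 0,0,0,0,0,0, 0,0,0,0,0,0, 0,0,0,0,0,0, 0,0,0,0,0,0, 0,0,0,0,0,0, 0,0,0,0,0,0, 0,0,0,0,0,0, 0,0,0,0,0,0, 0,0,0,0,0,0, 0,0,0,0,0,0, 0,0,0,0,0,0, 0,0,0,0,0,0]' >/dev/null
python3 -m creep '[0,0,0,0,0,0, 0,0,0,0,0,0, 0,0,0,0,0,0, 0,0,0,0,0,0, 0,0,0,0,0,0, 0,0,0,0,0,0, 0,0,0,0,0,0, 0,0,0,0,0,0, 0,0,0,0,0,0, 0,0,0,0,0,0, 0,0,0,0,0,0, 0,0,0,0,0,0]' >/dev/null; python3 o.py
```

```text
t: 18.7
ee_pos: [0.5075, -0.3285, 0.2072]
orientation: [-0.0, 0.998, 0.069, -0.001]
force: [0.4, -0.0, 0.9]
finger_gap: -0.0002
gripper_force: 0.0
t 21.3667 tester xy [ -80.4 -290.8] z 207.6 yaw 8.07 zax [-0.  0. -1.] F [ 0.1 -0.1 -0.4] gap 0.0
(array([ 36.9, -84.2]), 35)
hatch open free edge expected [array([210.2, 215.1]), array([196.9, 233.1])] shut [array([207.1, 221.6]), array([194.2, 239. ])]
200 ..........................................+#################
202 ..............................................+#############
204 ..................................................+#########
206 ......................................................+#####
208 ..........................................................+#
210 ............................................................
212 ............................................................
214 ............................................................
216 ...........................+................................
218 .........................#####..............................
220 ........+##+............########+...........
[... 291 characters left out ...]
......+###########################................
232 ##.............###############################..............
234 #+............##################################+...........
236 ............+####################################...........
238 ...........+####################################............
240 ............+#################################+.............
242 ................+############################...............
244 ...................+#######################+................
246 .......................+###############+.++.................
248 ...........................+###########+....................
250 ..............................+########+....................
```

```bash
python3 -m creep '[0,0,0,0,0,0, 0,0,0,0,0,0]'>/dev/null
python3 - <<'E'
from w import *
l=cv2.imread('pics/last.png');i=snap();z=cv2.imread('pics/scene0.png')
print('change last',(cv2.absdiff(i,l)[205:290,185:300].max(2)>25).sum())
for nm,n,a,b in(('scene','scene',i,z),('top','top',np.ascontiguousarray(snapshot('top')[:,:,::-1]),cv2.imread('pics/top0.png'))):
  d=(cv2.absdiff(a,b).max(2)>30).astype(np.uint8)
  k,_,s,c=cv2.connectedComponentsWithStats(d)
  print(nm,[(s[j].tolist(),c[j].round().tolist()) for j in range(1,k) if s[j,4]>12])
E
```

```text
change last 0
scene [([60, 0, 50, 81, 2039], [86.0, 37.0]), ([95, 0, 30, 79, 817], [113.0, 34.0]), ([0, 4, 136, 310, 20020], [53.0, 181.0]), ([44, 66, 38, 64, 384], [62.0, 90.0]), ([71, 81, 9, 2, 13], [75.0, 82.0]), ([198, 214, 52, 43, 810], [224.0, 233.0]), ([239, 231, 47, 46, 1025], [262.0, 253.0])]
top [([285, 147, 30, 21, 539], [299.0, 157.0]), ([424, 148, 88, 63, 2439], [470.0, 185.0]), ([496, 171, 16, 21, 150], [505.0, 179.0]), ([290, 182, 30, 20, 313], [300.0, 189.0]), ([497, 185, 15, 11, 37], [505.0, 191.0]), ([301, 197, 22, 10, 153], [312.0, 201.0])]
```

```bash
python3 -c "from bench import *;print(finish_job())"
```

```text
the job is handed in; nothing more can be done
None
```

The job is handed in: the module stands about 30 mm into the bare rear part, and the narrow hatch was pressed once and stayed open for over 2 s. The wide hatch and everything else showed no change in either camera. My first pushes rode above the base and pushed on the parts on top of the module, because the fingertips sit 21.6 mm behind the reported TCP. Finding that offset put a 71 N fingertip touch on the tester's fixed front strip.

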